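# Open the sample safe's dial padlock and present it

## Task

Take the dial padlock off the small sample safe: turn its dial clockwise, feeling the clicks, until the pointer stands in the notch at the index mark on the shackle side, then pull the shackle fully open while the lock still lies in its seat. Lift the opened lock off the hooked staple and present it: hold it level, dial up, over the middle of the closed lab notebook nearer to the safe, about 10 cm above it, without disturbing the beakers, stopper or tube. The program finishes while still holding the lock there.

Things in the scene. Friction and masses are not known exactly. Their poses are not given: they have to be found in the camera images.
- safe: Fixed grey steel box, 150 x 130 x 45 mm, hasp plate on its lid (plate top 49 mm above the box's underside). Origin: centre of its underside; z up, -x to its front (shackle side). The padlock's seat is centred over the origin: cheeks and a back stop 8 mm high, 1.5 mm clear of the lock body.
- lock: Loose dial padlock (about 0.3 kg) lying flat in the seat, dial up, shackle towards the safe's front. Steel body 50 (x) x 56 (y) x 24 (z) mm. Origin: centre of the body's underside, right under the dial's axis; z up, -x towards the shackle. Once open it can be lifted by its dial or by its body.
- dial (a joint): Dial angle (rad), counterclockwise seen from above, from the white index mark (body's edge towards the shackle) to the dial's white pointer. 0 = the opening notch. Clicks every 0.35 rad, about 0.1 N m to turn; stops at -0.5 and 1.9. Starts at 0.6 to 1.5: turn clockwise. The shackle comes free only within 0.1 of 0; once it is open the dial is held there.
- dial_grip (a point): Centre of the round black dial, 38 mm across, 20 mm high: its foot is 24, this point 34 and its flat top 44 mm above the lock's underside. Axes turn with the dial; the pointer is along -x.
- shackle (a joint): How far the shackle is pulled out of the lock body (m): 0 closed, 0.018 fully open (a stop). Friction about 2 N; it stays where it is left.
- shackle_grip (a point): Midway between the legs of the U shackle (10 mm round steel bar) at mid height, 12 mm above the lock's underside, 38 mm from the dial axis when closed. Legs parallel to the lock's x, 46 mm over the outside, 26 mm inside, straight to 42 mm from the dial axis; outside of the bow at 57 mm. Slides out along the lock's -x.
- notebook: Fixed closed green lab notebook (the one nearer the safe, on its left) lying flat on the bench, 205 (x) x 150 (y) x 14 mm high. Origin: centre of its underside.
- beaker: Glass beaker nearest the notebook, 51 x 57 x 72 mm, a loose bystander. Origin: centre of its underside.
- stopper: Rubber stopper, 25 mm wide, 24 mm high, standing near the safe, a bystander. Origin: centre of its underside.
- tube: Standing capped tube, 25 mm wide, 68 mm high, a bystander. Origin: centre of its underside.
- staple (a point): Top of the fixed steel staple, 25 mm above the hasp plate, 31 mm from the dial axis: a post 10 mm across inside the shackle loop. Its hook, 12 mm wide, 20 to 25 mm above the plate, reaches 26 mm on to the safe's -x, over the closed shackle's bow, so the lock lifts off only when the shackle is open.
Mind the look-alikes: they are no part of the job. What is shaped like the lock but pink or purple is not meant.

How it is judged:
On the way, in this order (a step that is already met when the one before it is completed fails the run):
1. the dial stands in the opening notch, the shackle still closed (value of joint dial between -0.12 and 0.12 rad and value of joint shackle below 0.004 m), for 0.2 s.
2. the shackle is pulled open while the lock lies in its seat (value of joint shackle above 0.0145 m and z of lock in the frame of safe below 0.054 m and horizontal distance between lock and safe below 0.006 m), for 0.2 s.
At the end, for the whole second after the job is handed in: The open padlock (shackle at least 12.5 mm out) is held still by the fingers alone, dial up and level within 0.3 rad, its middle within 45 mm of the notebook's middle seen from above, its underside 70 to 190 mm above the bench (horizontal distance between lock and notebook below 0.045 m and height (world z) of lock between 0.07 and 0.19 m and angle between lock's own z axis and vertical below 0.3 rad and value of joint shackle above 0.0125 m and contact force between the fingers and lock above 1 N and contact force between notebook and lock below 0.1 N and linear speed of lock below 0.03 m/s); the arm keeps its last pose, push and grip.
It fails at once if the beaker is moved more than 20 mm or tipped (distance of beaker from where it was at the start of the episode above 0.02 m or angle between beaker's own z axis and vertical above 0.5 rad).
It fails at once if the stopper is moved more than 20 mm or tipped (distance of stopper from where it was at the start of the episode above 0.02 m or angle between stopper's own z axis and vertical above 0.5 rad).
It fails at once if the tube is moved more than 20 mm or tipped (distance of tube from where it was at the start of the episode above 0.02 m or angle between tube's own z axis and vertical above 0.5 rad).
It also fails if it takes over 58 s, if anything falls off the work surface, if the arm or the gripper's body presses on something with over 40 N, if the wrist force passes 120 N, or if a joint passes its speed limit or range.

## Robot

A 7-joint arm with a two-finger parallel gripper is mounted at the origin on a cart in front of the work surface, level with it; the furniture and walls round the work are solid. World frame = base frame: x ahead of the robot, y to its left, z up, the work surface at z = 0. Lengths are in m, angles in rad, forces in N, time in s.
With the tool pointing down it reaches from about 0.425 to 0.825 m from the base axis. Payload 3.6 kg.
Tool frame: the origin (TCP) lies midway between the tips of the shut fingers; the grasp point (between the pads) lies 19 mm behind it; z points along the fingers, y is the line along which they close (so a half turn about z gives the same grasp; the last joint's range is limited). The gripper opens to 93 mm and grips with 3 to 60 N. Pads are 15 mm wide; open, the fingers measure 128 mm over their backs; the gripper's body (75 mm by 188 mm) begins 65 mm behind the grasp point.
Start: joints at [-1.371, 0.615, -0.013, 1.423, 0.008, 1.103, -0.04], TCP at [0.146, 0.633, 0.219] pointing down, gripper open.
Joint ranges: [-3.12, 3.12], [-0.3, 2.06], [-1.34, 1.32], [0.26, 2.42], [-1.36, 4.5], [0.01, 1.98], [-2.84, 2.84]. Speed limits (rad/s): [2.79, 2.79, 3.14, 3.14, 3.14, 3.14, 3.14].

## Interface

Orientations are given as a 3x3 rotation matrix whose columns are the frame's x, y, z axes.
In Python, from plant import * gives the robot as it stands.
- The arm moves only by the tool jog_arm, never from a script. Its argument "deltas" is text: rows parted by semicolons, each of 6 numbers parted by spaces: the shift along the tool's x, y, z in units of 100 mm (1.0 is 100 mm), then the turn, a rotation vector about the tool's x, y, z in units of pi rad (1.0 is pi rad). In form: x y z wx wy wz; .... A call has 1 to 20 rows; each row is the pose to reach, as a shift and turn from the pose commanded when the call began, along the tool's axes at that moment, turning the shorter way round; what a row does not reach only later rows make up. A row lasts 1/10 s, in which the tool goes at most 50 mm and 8.59 degrees, less where a joint would pass 70% of its speed; a pose out of reach is approached as far as the arm can. A call with a number of a shift or a turn outside -1 to 1 is refused whole. A call with a gripper value outside its range is refused whole. "claw" is the closure, from -1 (fully open) to 1 (shut), set as the call begins (left out, the last holds). The fingers move at their own pace and stop on an object; "force" is the grip in N (left out, the last holds). Time passes only in rows, so rows that repeat a pose let the fingers close. It gives the time, the measured TCP pose, the force, the opening and the grip force at its end, in the units of the state.
- observe(): the state, without advancing time (a new reading comes with each control period).
- capture(name): name is "side" or "top"; returns a dict with "image" (420x560x3 uint8, blue, green, red), "fx", "fy", "cx", "cy" (pixels), "camera_from_world" (4x4, takes a point from world to camera coordinates). Camera axes: x right, y up, looking along -z (the intrinsics and any distortion apply to the point x, -y, -z); pixel columns grow to the right and rows downward; lengths in m; the calibration is good to about 2 mm. A picture is of the moment at which its call begins. There is no depth.
- close_job(): hands the job in; it is judged then, once.
Trained networks look in a picture, given as the dict that the camera call returned (one of the last four; its "shot" number tells which), for a name from the list of things; names that differ only in an ending like _2 or _b are one class to them, and where a whole thing is asked for, a point or a joint stands for the part that bears it (a point fixed in the world has none). Each returns a list of dicts, best first, with "confidence" (0 to 1); they miss things now and then, are a little off and sometimes report something else, mostly with a low value. They report only what shows in the picture. A call takes as long as a camera call. They do not tell look-alikes from the thing itself.
- look_for(query, picture): "at" ([x, y, z] in m, in world coordinates, good to about 4 mm: the middle of the surface that is visible of it).
The state is a dict: "time": time; "joint_pos": joint angles; "qvel": joint speeds; "joint_torque": joint torques, N m; "ee_pos": TCP position; "ee_rot": TCP orientation; "wrist_force": force on the tool from outside, world axes, zero at the start; "ft_torque": the same for the moment, N m; "opening": finger opening in m; "grip_force": force on a finger pad.
Only numpy, scipy, OpenCV 4.12 (cv2) and the standard library are available. Lean on these libraries where they do the work, as an engineer would, in place of code of your own. Each camera call takes 0.05 s, during which the arm holds its last target. There are 200 camera calls.

## Working session

There is one attempt and no reset: what is moved stays moved. The work goes in short steps, Python scripts to look and compute and a tool call to move; the robot and the scene stay as the last step left them, time stands still between calls to the robot, and variables do not carry over. Pictures are saved under pics/ and viewed, at most 10 in all, crops included, and the job is handed in when it is done.

Besides the shell and the picture viewer there is one more tool, called after "Call:" by a JSON object that holds its "op" and its "data", one argument or row to a line. jog_arm: Moves the arm, as the interface text tells. Its arguments: {"type":"object","properties":{"deltas":{"type":"string"},"claw":{"type":"number"},"force":{"type":"number"}},"required":["deltas"]}

```bash
mkdir -p pics; cat > h.py <<'E'
from plant import *
import numpy as np, cv2
def proj(c,p):
    q=c["camera_from_world"]@np.r_[p,1]; return np.array([c["fx"]*q[0]/-q[2]+c["cx"], c["fy"]*(-q[1])/-q[2]+c["cy"]])
def ray(c,uv,z):
    M=np.linalg.inv(c["camera_from_world"]); o=M[:3,3]
    d=M[:3,:3]@np.array([(uv[0]-c["cx"])/c["fx"],-(uv[1]-c["cy"])/c["fy"],-1]); return o+d*(z-o[2])/d[2]
E
python3 - <<'E'
from h import *
s=observe(); print(s["time"],s["ee_pos"].__repr__(),np.round(s["ee_rot"],3),s["opening"])
for n in("top","side"):
    c=capture(n); cv2.imwrite(f"pics/{n}0.png",cv2.resize(c["image"],(784,588),interpolation=cv2.INTER_CUBIC))
    for q in("safe","lock","dial_grip","shackle_grip","notebook","beaker","stopper","tube"):
        for r in look_for(q,c)[:3]: print(n,q,np.round(r["at"],3),round(r["confidence"],2),proj(c,r["at"]).round())
    print(np.round(c["camera_from_world"],3),c["fx"],c["cx"],c["cy"],[k for k in c])
E
```

```text
0.0 array([0.14596762, 0.63258272, 0.21751878]) [[-0.974  0.225 -0.001]
 [ 0.225  0.974 -0.002]
 [-0.    -0.003 -1.   ]] 0.09289416373185753
top safe [0.513 0.023 0.04 ] 0.76 [314. 220.]
top lock [0.433 0.503 0.022] 0.97 [146. 244.]
top lock [0.509 0.021 0.073] 0.7 [315. 220.]
top lock [0.497 0.339 0.01 ] 0.28 [204. 224.]
top dial_grip [0.429 0.504 0.045] 0.72 [143. 245.]
top dial_grip [0.506 0.024 0.093] 0.69 [315. 220.]
top dial_grip [ 0.445 -0.138  0.042] 0.58 [370. 245.]
top shackle_grip [0.474 0.52  0.018] 0.5 [141. 229.]
top notebook [0.495 0.338 0.008] 0.62 [205. 225.]
top notebook [0.508 0.017 0.072] 0.49 [316. 220.]
top beaker [0.606 0.182 0.019] 0.88 [259. 188.]
top stopper [0.408 0.163 0.026] 0.62 [264. 256.]
top tube [0.605 0.18  0.019] 0.32 [260. 188.]
[[ 2.700e-02 -1.000e+00  5.000e-03  1.090e-01]
 [ 9.880e-01  2.700e-02  1.540e-01 -5.340e-01]
 [-1.540e-01  1.000e-03  9.880e-01 -1.391e+00]
 [ 0.000e+00  0.000e+00  0.000e+00  1.000e+00]] 500.44206088387693 278.77319810534857 212.84107809627386 ['image', 'fx', 'fy', 'cx', 'cy', 'camera_from_world', 'shot']
side safe [ 0.4
[... 370 characters left out ...]
189  0.016] 0.62 [296. 312.]
side shackle_grip [0.472 0.51  0.018] 0.54 [210. 182.]
side shackle_grip [0.466 0.01  0.06 ] 0.52 [270. 245.]
side notebook [0.496 0.322 0.007] 0.97 [237. 208.]
side notebook [ 0.501 -0.001  0.072] 0.67 [285. 240.]
side beaker [0.59  0.171 0.046] 0.71 [288. 212.]
side stopper [0.4   0.158 0.02 ] 0.57 [224. 236.]
side tube [ 0.425 -0.276  0.037] 0.85 [311. 332.]
[[ 9.140e-01 -4.060e-01 -1.000e-03 -4.310e-01]
 [ 1.910e-01  4.260e-01  8.840e-01 -2.240e-01]
 [-3.590e-01 -8.080e-01  4.670e-01 -1.022e+00]
 [ 0.000e+00  0.000e+00  0.000e+00  1.000e+00]] 491.79805220500896 274.0278159687428 212.30552197266445 ['image', 'fx', 'fy', 'cx', 'cy', 'camera_from_world', 'shot']
```

View pics/top0.png

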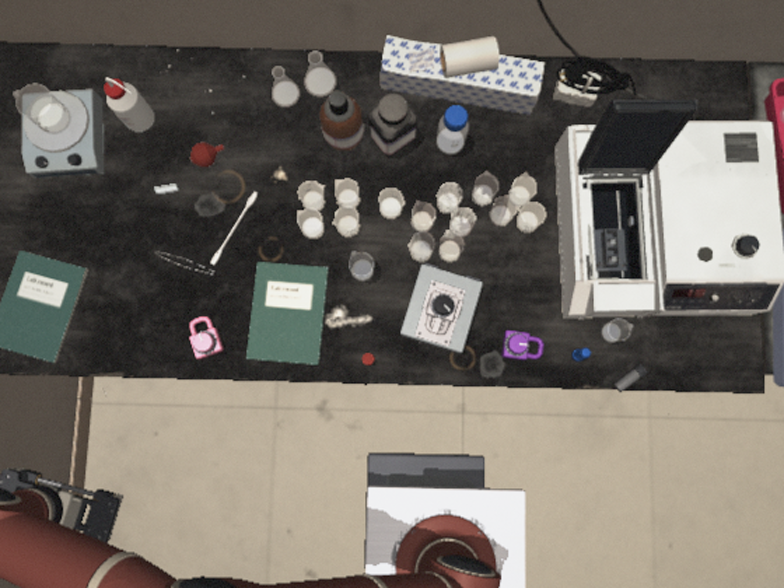

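View pics/side0.png

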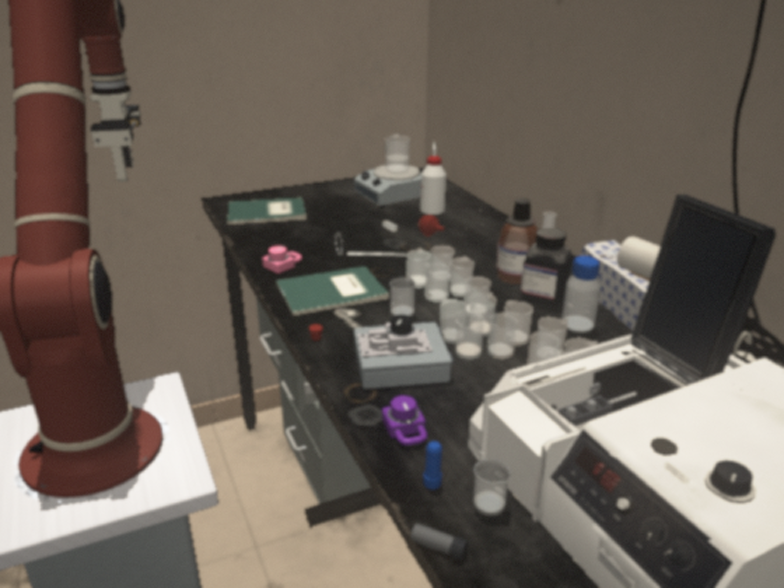

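The top picture shows the safe at about (441,307), with the dial at (443,304), the shackle towards the robot and the box slightly rotated. The notebook is at (288,313), the near beaker at (361,265) and the stopper at (368,358). The side picture agrees with this. Next I'll zoom in on the safe.

```bash
python3 - <<'E'
from h import *
T=[capture("top") for _ in range(6)]; S=[capture("side") for _ in range(6)]
a=np.mean([c["image"] for c in T],0); b=np.mean([c["image"] for c in S],0)
np.savez("avg.npz",a=a,b=b)
ca=a[185:255,280:350]; cb=b[205:285,245:325]
ca=cv2.resize(ca,(560,560),interpolation=cv2.INTER_CUBIC)
cv2.imwrite("pics/z1.png",np.clip(ca,0,255))
c=T[0]
# safe top outline: fit
hsv=cv2.cvtColor(np.uint8(a),cv2.COLOR_BGR2HSV); m=((hsv[...,2]>95)).astype(np.uint8); m=cv2.morphologyEx(m,cv2.MORPH_CLOSE,np.ones((5,5)))
n,l,st,ce=cv2.connectedComponentsWithStats(m); k=l[228,292]; print(k,st[k],ce[k])
r=cv2.minAreaRect(np.argwhere(l==k)[:,::-1].astype(np.float32)); bx=cv2.boxPoints(r); print(r)
P=np.array([ray(c,p,.045) for p in bx]); print(P.round(4),P.mean(0)); print([np.linalg.norm(P[i]-P[i-1]).round(4) for i in range(4)], (P[1]-P[0]))
# dial blob
g=a.mean(2); d=(g<70).astype(np.uint8); n,l,st,ce=cv2.connectedComponentsWithStats(d[205:240,295:335])
for i in range(1,n): print(st[i],ce[i]+[295,205], ray(c,ce[i]+[295,205],.093))
for nm,p in(("beaker",None),): pass
h2=(hsv[...,0]>60)&(hsv[...,0]<95)&(hsv[...,1]>60); n,l,st,ce=cv2.connectedComponentsWithStats(cv2.morphologyEx(h2.astype(np.uint8),cv2.MORPH_CLOSE,np.ones((15,15))))
for i in range(1,n):
    if st[i][4]>800: print("nb",st[i],ray(c,ce[i],.014))
print("safe look",[r["at"].__repr__() for r in look_for("safe",c)] if 0 else "")
E
```

```text
28 [ 286  130   59  122 4100] [314.86146341 195.06195122]
((317.43463134765625, 189.7979278564453), (55.27364730834961, 120.43218231201172), 4.68589973449707)
[[ 0.4313  0.1031  0.045 ]
 [ 0.7845  0.0831  0.045 ]
 [ 0.7754 -0.0787  0.045 ]
 [ 0.4228 -0.0526  0.045 ]] [0.60348898 0.01370896 0.045     ]
[np.float64(0.156), np.float64(0.3538), np.float64(0.162), np.float64(0.3535)] [ 0.35320415 -0.02004331  0.        ]
[ 15   6  14  14 137] [316.10218978 217.45255474] [0.51250648 0.02017397 0.093     ]
[39 34  1  1  1] [334. 239.] [ 0.45426294 -0.02973004  0.093     ]
nb [   0  180   60   78 2714] [0.49327961 0.8582994  0.014     ]
nb [ 178  191   54   67 1927] [0.48698809 0.3430418  0.014     ]
safe look [ WARN:0@5.314] global loadsave.cpp:1063 imwrite_ Unsupported depth image for selected encoder is fallbacked to CV_8U.
```

View pics/z1.png

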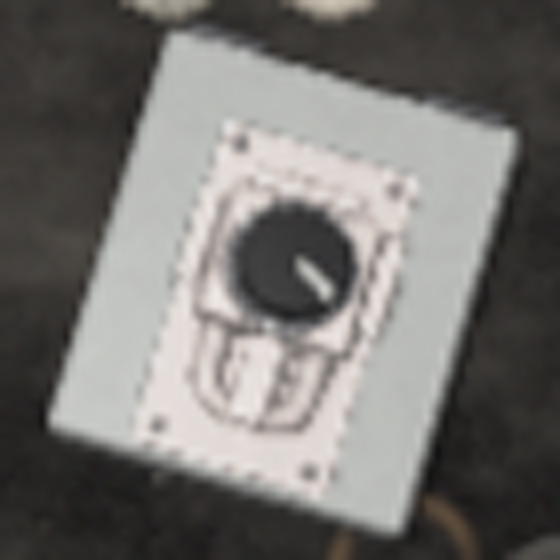

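The zoom shows the safe's top corners at about (170,32), (518,130), (403,530) and (50,425). The dial centre is near (296,262) and its pointer runs from (300,262) to (326,298).

```bash
cat >> h.py <<'E'
def Rz(a): c,s=np.cos(a),np.sin(a); return np.array([[c,-s,0],[s,c,0],[0,0,1.]])
E
python3 - <<'E'
from h import *
c=capture("top"); f=lambda p,z: ray(c,(np.array(p)+.5)/8-.5+[280,185],z)[:2]
P=np.array([f(p,.045) for p in[(170,32),(518,130),(403,530),(50,425)]])
print(P.round(4),[np.linalg.norm(P[i]-P[i-1]).round(4) for i in range(4)])
x=(P[0]+P[1]-P[2]-P[3]); ya=P[0]-P[1]+P[3]-P[2]; y1=np.arctan2(x[1],x[0]); y2=np.arctan2(ya[1],ya[0])-np.pi/2
print("centre",P.mean(0),"yaw",y1,y2)
scr=np.array([f(p,.049) for p in[(240,144),(396,190),(309,472),(158,426)]]);print("screws",scr.round(4),scr.mean(0)); x=(scr[0]+scr[1]-scr[2]-scr[3]);print(np.arctan2(x[1],x[0]))
d=f((296,262),.093); t=f((326,298),.093); print("dial",d); v=t-d; yaw=y1
a=np.arctan2(v[1],v[0])-(yaw+np.pi); print("dial angle",(a+np.pi)%(2*np.pi)-np.pi, np.linalg.norm(v))
s=observe(); print(s["time"])
# bystanders & notebook projected on safe
hs=cv2.cvtColor(c["image"],cv2.COLOR_BGR2HSV)
for q in("stopper","beaker","notebook"):print(q,[(r["at"].round(3),round(r["confidence"],2)) for r in look_for(q,c)[:2]])
E
```

```text
[[ 0.6024  0.0618]
 [ 0.5701 -0.0637]
 [ 0.4256 -0.024 ]
 [ 0.4593  0.1014]] [np.float64(0.1485), np.float64(0.1295), np.float64(0.1499), np.float64(0.1299)]
centre [0.51436206 0.01887297] yaw -0.2689037221477211 -0.2576331481964005
screws [[ 0.5615  0.0361]
 [ 0.5464 -0.0198]
 [ 0.4448  0.0098]
 [ 0.4596  0.0633]] [0.50308563 0.02237112]
-0.27180283192718485
dial [0.51293152 0.01891182]
dial angle 0.9788553862176377 0.016121678806304156
1.55
stopper []Traceback (most recent call last):
  File "<stdin>", line 13, in <module>
AttributeError: 'list' object has no attribute 'round'. Did you mean: 'count'?
```

Measured against the given sizes: the safe outline is 148–150 x 130 mm (150 x 130 given), its centre is (0.514, 0.019) and its yaw is -0.27. The dial axis is at about the same point, and the dial angle is about 0.98. I'll move over now.

Call:
{"op": "jog_arm", "data": {
  "deltas": "-0.15 -0.15 0 0 0 0; -0.4 -0.4 0 0 0 0; -0.7 -0.7 0 0 0 0; -1 -1 0 0 0 0",
  "claw": -1
}}

```text
time: 2.05
ee_pos: [0.2216, 0.5123, 0.2186]
ee_rot: [[-0.975, 0.224, 0.0], [0.224, 0.975, 0.0], [-0.0, 0.0, -1.0]]
wrist_force: [0.5, -0.2, 0.0]
opening: 0.0931
grip_force: 0.0
```

Call:
{"op": "jog_arm", "data": {
  "deltas": "-0.3 -0.3 0 0 0 0; -0.6 -0.6 0 0 0 0; -0.8 -0.8 0 0 0 0; -1 -1 0 0 0 0"
}}

```text
time: 2.45
ee_pos: [0.297, 0.3921, 0.219]
ee_rot: [[-0.974, 0.226, 0.0], [0.226, 0.974, 0.0], [-0.0, 0.001, -1.0]]
wrist_force: [-0.8, 0.4, -0.5]
opening: 0.0931
grip_force: 0.0
```

Call:
{"op": "jog_arm", "data": {
  "deltas": "-0.25 -0.25 0 0 0 0; -0.5 -0.5 0 0 0 0; -0.75 -0.75 0 0 0 0; -1 -1 0 0 0 0"
}}

```text
time: 2.85
ee_pos: [0.3718, 0.2724, 0.219]
ee_rot: [[-0.974, 0.225, 0.001], [0.225, 0.974, 0.001], [-0.001, 0.001, -1.0]]
wrist_force: [0.3, 0.4, -0.2]
opening: 0.0929
grip_force: 0.0
```

Call:
{"op": "jog_arm", "data": {
  "deltas": "-0.25 -0.25 0 0 0 0; -0.5 -0.5 0 0 0 0; -0.75 -0.75 0 0 0 0; -1 -1 0 0 0 0"
}}

```text
time: 3.25
ee_pos: [0.4468, 0.1525, 0.219]
ee_rot: [[-0.974, 0.225, 0.001], [0.225, 0.974, 0.0], [-0.001, 0.001, -1.0]]
wrist_force: [-0.1, 0.1, 0.6]
opening: 0.0931
grip_force: 0.0
```

Call:
{"op": "jog_arm", "data": {
  "deltas": "-0.25 -0.25 0 0 0 0; -0.5 -0.5 0 0 0 0; -0.75 -0.75 0 0 0 0; -0.9 -0.9 0 0 0 0; -0.97 -1 0 0 0 0; -0.97 -1 0 0 0 0"
}}

```text
time: 3.85
ee_pos: [0.5183, 0.0327, 0.2186]
ee_rot: [[-0.974, 0.228, 0.0], [0.228, 0.974, -0.001], [-0.0, -0.001, -1.0]]
wrist_force: [-0.6, 0.0, 0.1]
opening: 0.0932
grip_force: 0.0
```

Call:
{"op": "jog_arm", "data": {
  "deltas": "0.01 -0.14 0 0 0 -0.04; 0.01 -0.14 0.2 0 0 -0.08; 0.01 -0.14 0.4 0 0 -0.12; 0.01 -0.14 0.6 0 0 -0.16; 0.01 -0.14 0.8 0 0 -0.16; 0.01 -0.14 0.95 0 0 -0.16; 0.01 -0.14 0.95 0 0 -0.16; 0.01 -0.14 0.95 0 0 -0.16"
}}

```text
time: 4.65
ee_pos: [0.5136, 0.0224, 0.124]
ee_rot: [[-0.962, -0.274, -0.0], [-0.274, 0.962, 0.001], [0.0, 0.001, -1.0]]
wrist_force: [-0.1, 1.2, -0.5]
opening: 0.0928
grip_force: 0.0
```

```bash
python3 - <<'E'
from h import *
s=observe(); R=np.array(s["ee_rot"]); p=np.array(s["ee_pos"]); print(np.round(s["joint_pos"],3),p,np.arctan2(R[1,1],R[0,1]), R.T@(np.array([.5138,.019,.077])-p),np.round(s["ft_torque"],3))
for n in("top","side"):
    c=capture(n)
    for q in("dial_grip","notebook","beaker","stopper"):
        for r in look_for(q,c)[:3]: print(n,q,np.round(r["at"],3),round(r["confidence"],2))
    if n=="side": cv2.imwrite("pics/s1.png",cv2.resize(c["image"][150:300,200:400],(800,600),interpolation=cv2.INTER_CUBIC))
E
```

```text
[-0.073  0.529 -0.018  1.925  0.013  0.687  1.749] [0.51362065 0.02235451 0.12399464] 1.8486524221700817 [ 0.00074516 -0.00330861  0.04699233] [0.021 0.052 0.014]
top dial_grip [0.43  0.505 0.046] 0.64
top dial_grip [ 0.449 -0.142  0.042] 0.53
top notebook [0.498 0.338 0.01 ] 0.73
top notebook [0.465 0.051 0.049] 0.62
top beaker [0.604 0.182 0.02 ] 0.67
top beaker [0.47  0.042 0.068] 0.53
top stopper [0.406 0.164 0.026] 0.46
side dial_grip [ 0.439 -0.146  0.043] 0.68
side dial_grip [0.504 0.012 0.091] 0.57
side dial_grip [0.425 0.486 0.038] 0.44
side notebook [0.466 0.013 0.064] 0.7
side notebook [0.495 0.325 0.007] 0.67
side beaker [0.592 0.171 0.049] 0.8
side stopper [0.401 0.157 0.024] 0.47
```

View pics/s1.png

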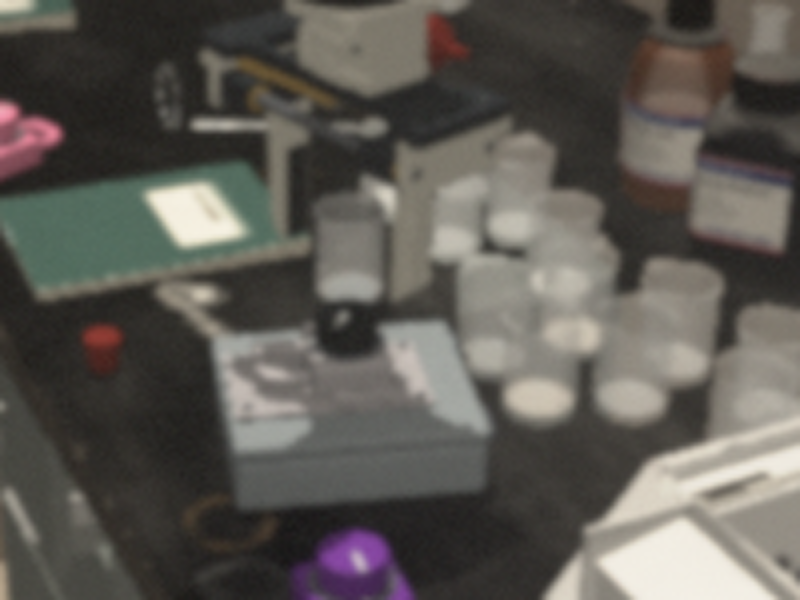

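The picture shows the open fingers straddling the black dial at about (348,325), clear of everything else. I'll descend and grip.

Call:
{"op": "jog_arm", "data": {
  "deltas": "0.01 -0.03 0.1 0 0 0; 0.01 -0.03 0.25 0 0 0; 0.01 -0.03 0.4 0 0 0; 0.01 -0.03 0.47 0 0 0; 0.01 -0.03 0.47 0 0 0; 0.01 -0.03 0.47 0 0 0"
}}

```text
time: 5.75
ee_pos: [0.5139, 0.0177, 0.0767]
ee_rot: [[-0.962, -0.272, 0.0], [-0.272, 0.962, -0.0], [-0.0, -0.0, -1.0]]
wrist_force: [-0.2, 0.2, 0.1]
opening: 0.0929
grip_force: 0.0
```

Call:
{"op": "jog_arm", "data": {
  "deltas": "0 0 0 0 0 0; 0 0 0 0 0 0; 0 0 0 0 0 0; 0 0 0 0 0 0; 0 0 0 0 0 0; 0 0 0 0 0 0; 0 0 0 0 0 0; 0 0 0 0 0 0; 0 0 0 0 0 0; 0 0 0 0 0 0",
  "claw": 1,
  "force": 20
}}

```text
time: 6.75
ee_pos: [0.5137, 0.018, 0.0767]
ee_rot: [[-0.962, -0.273, -0.0], [-0.273, 0.962, 0.0], [0.0, 0.0, -1.0]]
wrist_force: [0.0, 0.4, -0.4]
opening: 0.0378
grip_force: 20.0
```

```bash
python3 - <<'E'
from h import *
s=observe(); R=np.array(s["ee_rot"]); print(s["time"],s["ee_pos"],np.arctan2(R[1,1],R[0,1]),s["opening"],s["grip_force"],np.round(s["wrist_force"],2),np.round(s["ft_torque"],3))
E
```

```text
6.75 [0.51370074 0.01802593 0.07665884] 1.8468471502307053 0.03775126397387585 20.00010073184967 [ 0.01  0.38 -0.38] [ 0.169  0.005 -0.047]
```

Call:
{"op": "jog_arm", "data": {
  "deltas": "0 0 0 0 0 0.02; 0 0 0 0 0 0.04; 0 0 0 0 0 0.06; 0 0 0 0 0 0.08; 0 0 0 0 0 0.1; 0 0 0 0 0 0.12; 0 0 0 0 0 0.14; 0 0 0 0 0 0.16; 0 0 0 0 0 0.18; 0 0 0 0 0 0.2; 0 0 0 0 0 0.22; 0 0 0 0 0 0.22; 0 0 0 0 0 0.22"
}}

```text
time: 8.05
ee_pos: [0.5138, 0.0181, 0.0767]
ee_rot: [[-0.916, 0.402, 0.0], [0.402, 0.916, 0.0], [-0.0, 0.0, -1.0]]
wrist_force: [-0.2, 0.2, -0.3]
opening: 0.0378
grip_force: 20.0
```

```bash
cat >o.py <<'E'
from h import *
s=observe(); R=np.array(s["ee_rot"]); print(s["time"],s["ee_pos"],np.arctan2(R[1,1],R[0,1]),s["opening"],s["grip_force"],np.round(s["wrist_force"],2),np.round(s["ft_torque"],3))
E
python3 o.py
```

```text
8.05 [0.5138062  0.01812222 0.07665722] 1.1571071368590369 0.03775452585075952 19.999980926513672 [-0.21  0.17 -0.27] [ 0.186 -0.034 -0.002]
```

Call:
{"op": "jog_arm", "data": {
  "deltas": "0 0 0 0 0 0.02; 0 0 0 0 0 0.02"
}}

```text
time: 8.25
ee_pos: [0.5137, 0.0178, 0.0766]
ee_rot: [[-0.888, 0.459, -0.0], [0.459, 0.888, -0.0], [-0.0, -0.0, -1.0]]
wrist_force: [0.5, 0.8, 0.4]
opening: 0.0375
grip_force: 20.0
```

```bash
python3 o.py
```

```text
8.25 [0.51372276 0.01775182 0.07662979] 1.0936058047451267 0.037509542783798616 20.000639855861664 [0.54 0.85 0.41] [ 0.104 -0.009 -0.027]
```

Call:
{"op": "jog_arm", "data": {
  "deltas": "0 0 0 0 0 0.02; 0 0 0 0 0 0.02"
}}

```text
time: 8.45
ee_pos: [0.514, 0.018, 0.0767]
ee_rot: [[-0.858, 0.513, 0.0], [0.513, 0.858, -0.0], [-0.0, 0.0, -1.0]]
wrist_force: [0.4, 2.0, -0.8]
opening: 0.0372
grip_force: 20.0
```

```bash
python3 o.py
```

```text
8.45 [0.51398972 0.01802988 0.07665542] 1.0320745315052298 0.03720080859363439 20.000523626804352 [ 0.36  1.99 -0.83] [ 0.218 -0.109  0.073]
```

Call:
{"op": "jog_arm", "data": {
  "deltas": "0 0 0 0 0 0.02; 0 0 0 0 0 0.02"
}}

```text
time: 8.65
ee_pos: [0.5138, 0.0181, 0.0767]
ee_rot: [[-0.825, 0.566, 0.0], [0.566, 0.825, 0.0], [0.0, 0.0, -1.0]]
wrist_force: [1.0, 1.3, -0.5]
opening: 0.0375
grip_force: 20.0
```

```bash
python3 o.py
```

```text
8.65 [0.5138143  0.01814595 0.0766542 ] 0.9694403219783108 0.03751717747015599 20.001006424427032 [ 0.99  1.32 -0.49] [ 0.256 -0.201  0.014]
```

Call:
{"op": "jog_arm", "data": {
  "deltas": "0 0 0 0 0 0.02; 0 0 0 0 0 0.02"
}}

```text
time: 8.85
ee_pos: [0.5138, 0.0182, 0.0767]
ee_rot: [[-0.787, 0.616, 0.0], [0.616, 0.787, 0.0], [0.0, 0.0, -1.0]]
wrist_force: [0.6, 1.2, -0.2]
opening: 0.0374
grip_force: 20.0
```

```bash
python3 o.py
```

```text
8.85 [0.51377919 0.01815275 0.07665763] 0.9066542690312105 0.03740335002903248 20.00062733888626 [ 0.63  1.17 -0.2 ] [ 0.288 -0.067 -0.009]
```

Call:
{"op": "jog_arm", "data": {
  "deltas": "0 0 0 0 0 0.02; 0 0 0 0 0 0.02"
}}

```text
time: 9.05
ee_pos: [0.5136, 0.0178, 0.0767]
ee_rot: [[-0.747, 0.665, -0.0], [0.665, 0.747, -0.0], [0.0, -0.0, -1.0]]
wrist_force: [-0.2, 1.6, 0.4]
opening: 0.0375
grip_force: 20.0
```

```bash
python3 o.py; python3 o.py
```

```text
9.05 [0.51362509 0.01778628 0.07666792] 0.8437369634894133 0.03746112097280082 20.000761449337006 [-0.16  1.64  0.42] [ 0.075 -0.026 -0.032]
9.05 [0.51362509 0.01778628 0.07666792] 0.8437369634894133 0.03746112097280082 20.000761449337006 [-0.16  1.64  0.42] [ 0.075 -0.026 -0.032]
```

Call:
{"op": "jog_arm", "data": {
  "deltas": "0 0 0 0 0 0; 0 0 0 0 0 0; 0 0 0 0 0 0; 0 0 0 0 0 0; 0 0 0 0 0 0; 0 0 -0.1 0 0 0; 0 0 -0.3 0 0 0; 0 0 -0.5 0 0 -0.04; 0.1 -0.05 -0.7 0 0 -0.08; 0.2 -0.1 -0.7 0 0 -0.12; 0.32 -0.16 -0.7 0 0 -0.146; 0.32 -0.16 -0.7 0 0 -0.146; 0.32 -0.16 -0.7 0 0 -0.146",
  "claw": -1
}}

```text
time: 10.35
ee_pos: [0.4798, 0.0271, 0.1472]
ee_rot: [[-0.963, 0.269, 0.001], [0.269, 0.963, -0.0], [-0.001, 0.0, -1.0]]
wrist_force: [1.1, 0.2, -0.6]
opening: 0.093
grip_force: 0.0
```

```bash
python3 o.py; python3 - <<'E'
from h import *
S=[capture("side") for _ in range(5)]; T=[capture("top") for _ in range(5)]
b=np.mean([c["image"] for c in S],0); a=np.mean([c["image"] for c in T],0)
o=proj(S[0],[.5138,.019,.093]); u,v=np.int32(o)-20; k=cv2.resize(np.clip(b[v:v+40,u:u+40],0,255).astype(np.uint8),(400,400),interpolation=cv2.INTER_CUBIC)
o2=proj(T[0],[.5138,.019,.093]); u2,v2=np.int32(o2)-20; k2=cv2.resize(np.clip(a[v2:v2+40,u2:u2+40],0,255).astype(np.uint8),(400,400),interpolation=cv2.INTER_CUBIC)
print(u,v,u2,v2)
for t in(-.35,0,.35):
    al=-.267+np.pi+t; q=proj(S[0],np.array([.5138,.019,.093])+.014*np.array([np.cos(al),np.sin(al),0])); print(t,(q-[u,v]+.5)*10-.5)
print((o-[u,v]+.5)*10-.5)
cv2.imwrite("pics/c1.png",np.hstack([k,k2]))
E
```

```text
10.35 [0.47977723 0.02710171 0.14720672] 1.2983496303601423 0.09296365886988563 0.0 [ 1.07  0.18 -0.62] [0.017 0.031 0.027]
266 207 296 196
-0.35 [156.67115302 201.61407198]
0 [156.45556167 211.66045078]
0.35 [163.26554813 221.23838988]
[214.11665847 207.22638307]
```

View pics/c1.png

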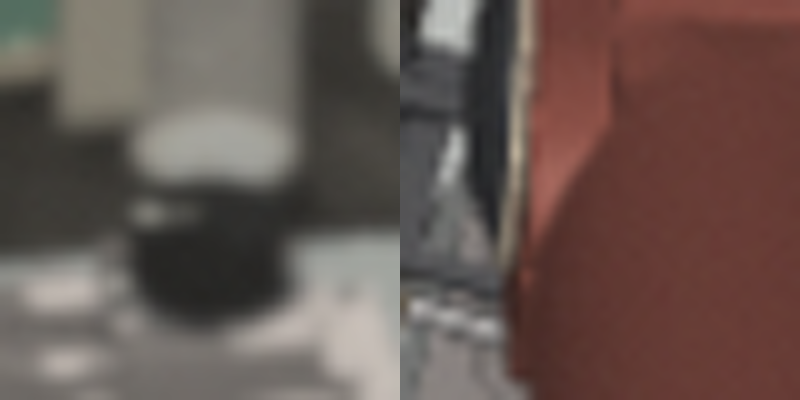

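The side crop shows the pointer running from (200,211) to (140,213), pointing left, which is where an angle of 0 projects. The dial is in the notch, so I'll go for the shackle.

Call:
{"op": "jog_arm", "data": {
  "deltas": "0.01 0.01 0.2 0 0 0; 0.01 0.01 0.5 0 0 0; 0.01 0.01 0.75 0 0 0; 0.01 0.01 0.88 0 0 0; 0.01 0.01 0.94 0 0 0; 0.01 0.01 0.94 0 0 0; 0.01 0.01 0.94 0 0 0"
}}

```text
time: 11.55
ee_pos: [0.4791, 0.0284, 0.0532]
ee_rot: [[-0.964, 0.268, 0.001], [0.268, 0.964, 0.0], [-0.001, 0.0, -1.0]]
wrist_force: [0.0, -1.4, 0.2]
opening: 0.0929
grip_force: 0.0
```

Call:
{"op": "jog_arm", "data": {
  "deltas": "0 0 0 0 0 0; 0 0 0 0 0 0; 0 0 0 0 0 0; 0 0 0 0 0 0; 0 0 0 0 0 0; 0 0 0 0 0 0; 0 0 0 0 0 0; 0 0 0 0 0 0",
  "claw": 1,
  "force": 20
}}

```text
time: 12.35
ee_pos: [0.4784, 0.0287, 0.0527]
ee_rot: [[-0.964, 0.267, -0.0], [0.267, 0.964, 0.0], [0.0, 0.0, -1.0]]
wrist_force: [-0.4, 0.2, 1.3]
opening: 0.0454
grip_force: 20.0
```

```bash
python3 o.py
```

```text
12.35 [0.47843594 0.0286618  0.05265756] 1.3003462984064327 0.04541425646653118 19.96367390267551 [-0.42  0.2   1.33] [0.132 0.082 0.048]
```

Call:
{"op": "jog_arm", "data": {
  "deltas": "0.02 0 0 0 0 0; 0.05 0 0 0 0 0; 0.08 0 0 0 0 0; 0.11 0 0 0 0 0; 0.14 0 0 0 0 0; 0.16 0 0 0 0 0; 0.18 0 0 0 0 0; 0.19 0 0 0 0 0; 0.2 0 0 0 0 0; 0.2 0 0 0 0 0; 0.2 0 0 0 0 0"
}}

```text
time: 13.45
ee_pos: [0.4596, 0.034, 0.0527]
ee_rot: [[-0.964, 0.267, 0.001], [0.267, 0.964, 0.0], [-0.001, 0.0, -1.0]]
wrist_force: [2.4, 1.2, -0.7]
opening: 0.0457
grip_force: 19.9
```

```bash
python3 o.py
```

```text
13.45 [0.45958905 0.03401484 0.05272924] 1.3003324697653167 0.04570998842765476 19.925677170976996 [ 2.41  1.25 -0.67] [ 0.329 -0.633  0.142]
```

Call:
{"op": "jog_arm", "data": {
  "deltas": "0.01 0 0 0 0 0; 0.02 0 0 0 0 0; 0.02 0 0 0 0 0; 0.02 0 0 0 0 0"
}}

```text
time: 13.85
ee_pos: [0.4595, 0.034, 0.0529]
ee_rot: [[-0.963, 0.268, 0.005], [0.268, 0.963, -0.0], [-0.005, 0.001, -1.0]]
wrist_force: [5.5, 0.4, -2.9]
opening: 0.0454
grip_force: 19.9
```

```bash
python3 o.py
```

```text
13.85 [0.45951375 0.03400205 0.0529488 ] 1.2997199437638485 0.04544652756908145 19.905869672074914 [ 5.55  0.44 -2.87] [ 0.19  -1.286  0.06 ]
```

Travel was 18–19 mm and the force rose against a hard stop, so the shackle is fully open. I'll ease off, release, and move to the body.

Call:
{"op": "jog_arm", "data": {
  "deltas": "-0.01 0 0 0 0 0; -0.02 0 0 0 0 0; -0.03 0 0 0 0 0; -0.03 0 0 0 0 0"
}}

```text
time: 14.25
ee_pos: [0.4595, 0.0338, 0.0526]
ee_rot: [[-0.964, 0.267, -0.002], [0.267, 0.964, 0.0], [0.002, -0.0, -1.0]]
wrist_force: [3.9, 1.1, 0.3]
opening: 0.0454
grip_force: 19.9
```

Call:
{"op": "jog_arm", "data": {
  "deltas": "0 0 0 0 0 0; 0 0 0 0 0 0; 0 0 0 0 0 0; 0 0 0 0 0 0; 0 0 0 0 0 0; 0 0 -0.15 0 0 0; 0 0 -0.4 0 0 0; 0 0 -0.6 0 0 0; 0 0 -0.7 0 0 0; -0.2 0 -0.7 0 0 0; -0.4 0 -0.7 0 0 0; -0.51 0 -0.7 0 0 0; -0.51 0 -0.7 0 0 0; -0.51 0 -0.7 0 0 0",
  "claw": -1
}}

```text
time: 15.65
ee_pos: [0.5082, 0.02, 0.122]
ee_rot: [[-0.964, 0.267, -0.002], [0.267, 0.964, 0.0], [0.002, -0.001, -1.0]]
wrist_force: [-0.5, 0.9, -0.8]
opening: 0.0928
grip_force: 0.0
```

```bash
python3 o.py; python3 - <<'E'
from h import *
s=observe(); R=np.array(s["ee_rot"]); print(R.T@(np.array([.510,.020,.060])-s["ee_pos"]))
S=[capture("side") for _ in range(4)]
b=np.mean([c["image"] for c in S],0); cv2.imwrite("pics/c2.png",cv2.resize(np.clip(b[200:275,240:340],0,255).astype(np.uint8),(800,600),interpolation=cv2.INTER_CUBIC))
E
```

```text
15.65 [0.50816481 0.02002607 0.12203225] 1.3000062171716593 0.09277493178002577 0.0 [-0.47  0.87 -0.82] [-0.036  0.042  0.004]
[-0.00192423  0.00050257  0.06202752]
```

View pics/c2.png

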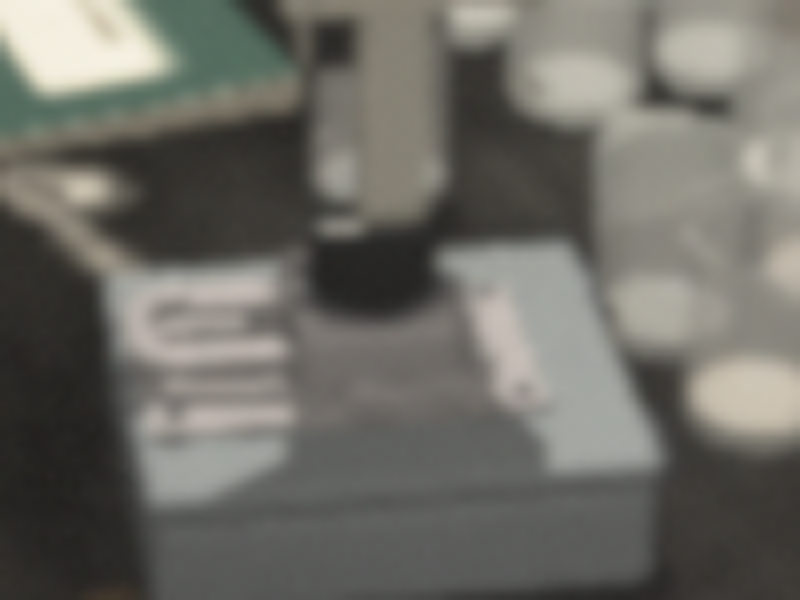

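The shackle U now reaches left to about (135,330), close to the plate's front edge, so it is extended. The dial, at (370,270), sits under the fingers. I'll lower, grip the body and lift straight up.

Call:
{"op": "jog_arm", "data": {
  "deltas": "-0.02 0 0.2 0 0 0; -0.02 0 0.4 0 0 0; -0.02 0 0.55 0 0 0; -0.02 0 0.61 0 0 0; -0.02 0 0.62 0 0 0; -0.02 0 0.62 0 0 0"
}}

```text
time: 16.45
ee_pos: [0.5115, 0.0194, 0.0611]
ee_rot: [[-0.964, 0.267, 0.001], [0.267, 0.964, 0.0], [-0.001, 0.0, -1.0]]
wrist_force: [0.3, -0.2, 0.8]
opening: 0.0926
grip_force: 0.0
```

Call:
{"op": "jog_arm", "data": {
  "deltas": "0 0 0 0 0 0; 0 0 0 0 0 0; 0 0 0 0 0 0; 0 0 0 0 0 0; 0 0 0 0 0 0; 0 0 0 0 0 0; 0 0 0 0 0 0; 0 0 0 0 0 0",
  "claw": 1,
  "force": 40
}}

```text
time: 17.25
ee_pos: [0.5115, 0.0189, 0.0608]
ee_rot: [[-0.964, 0.268, 0.0], [0.268, 0.964, -0.001], [-0.001, -0.0, -1.0]]
wrist_force: [1.1, -1.9, 1.5]
opening: 0.0557
grip_force: 39.9
```

```bash
python3 o.py
```

```text
17.25 [0.51146492 0.01890654 0.0607806 ] 1.299874957887189 0.05573017462942146 39.93316411972046 [ 1.05 -1.91  1.53] [-0.338  0.02   0.004]
```

Opening is 56 mm, so the body is gripped. Lifting slowly, straight up.

Call:
{"op": "jog_arm", "data": {
  "deltas": "0 0 -0.03 0 0 0; 0 0 -0.06 0 0 0; 0 0 -0.09 0 0 0; 0 0 -0.12 0 0 0; 0 0 -0.15 0 0 0"
}}

```text
time: 17.75
ee_pos: [0.5115, 0.0195, 0.0759]
ee_rot: [[-0.964, 0.267, 0.001], [0.267, 0.964, 0.0], [-0.001, 0.0, -1.0]]
wrist_force: [2.6, -1.2, -4.0]
opening: 0.0555
grip_force: 39.9
```

Call:
{"op": "jog_arm", "data": {
  "deltas": "0 0 -0.05 0 0 0; 0 0 -0.1 0 0 0; 0 0 -0.15 0 0 0; 0 0 -0.2 0 0 0; 0 0 -0.3 0 0 0; 0 0 -0.4 0 0 0; 0 0 -0.5 0 0 0; 0 0 -0.6 0 0 0; 0 0 -0.6 0 0 0; 0 0 -0.6 0 0 0"
}}

```text
time: 18.75
ee_pos: [0.5113, 0.0194, 0.1359]
ee_rot: [[-0.964, 0.267, 0.0], [0.267, 0.964, 0.0], [-0.0, 0.0, -1.0]]
wrist_force: [0.2, 0.3, -3.0]
opening: 0.0555
grip_force: 39.9
```

```bash
python3 o.py; python3 - <<'E'
from h import *
S=[capture("side") for _ in range(3)]; T=[capture("top") for _ in range(3)]
b=np.mean([c["image"] for c in S],0); cv2.imwrite("pics/c3.png",cv2.resize(np.clip(b[160:280,220:380],0,255).astype(np.uint8),(800,600),interpolation=cv2.INTER_CUBIC))
for c in(S[0],T[0]):
  for q in ("notebook","beaker","stopper","tube"):
    for r in look_for(q,c)[:2]: print(q,np.round(r["at"],3),round(r["confidence"],2))
# notebook corners from early average
a=np.load("avg.npz")["a"]; hsv=cv2.cvtColor(np.uint8(a),cv2.COLOR_BGR2HSV)
m=((hsv[...,0]>60)&(hsv[...,0]<95)&(hsv[...,1]>60)).astype(np.uint8); m[:, :165]=0;m[:,245:]=0
r=cv2.minAreaRect(np.argwhere(m)[:,::-1].astype(np.float32)); P=np.array([ray(T[0],p,.014) for p in cv2.boxPoints(r)]); print(P.round(3),P.mean(0))
E
```

```text
18.75 [0.51129198 0.01940674 0.13593229] 1.3001324509738463 0.055504861705105914 39.94328498840332 [ 0.21  0.26 -2.97] [-0.015  0.014 -0.01 ]Traceback (most recent call last):
  File "<stdin>", line 6, in <module>
ValueError: only the last four pictures can be asked about
```

View pics/c3.png

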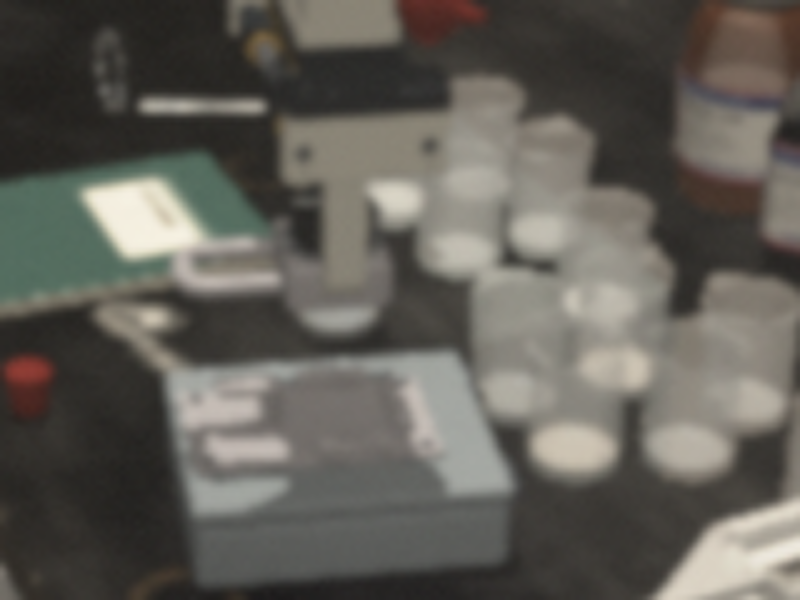

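The lock is held level with the shackle open (about 3 N of weight), clear of the staple. The beaker and stopper at (30,385) are undisturbed. Now I'll carry it to the notebook, whose centre is at about (0.494, 0.338).

Call:
{"op": "jog_arm", "data": {
  "deltas": "0.02 0.06 0 0 0 0; 0.06 0.18 0 0 0 0; 0.12 0.36 0 0 0 0; 0.19 0.56 0 0 0 0; 0.26 0.76 0 0 0 0"
}}

```text
time: 19.55
ee_pos: [0.5062, 0.1018, 0.1356]
ee_rot: [[-0.964, 0.266, -0.0], [0.266, 0.964, 0.001], [0.0, 0.001, -1.0]]
wrist_force: [0.4, -0.5, -3.3]
opening: 0.0553
grip_force: 39.9
```

Call:
{"op": "jog_arm", "data": {
  "deltas": "0.06 0.19 0 0 0 0; 0.13 0.38 0 0 0 0; 0.19 0.57 0 0 0 0; 0.26 0.76 0 0 0 0"
}}

```text
time: 19.95
ee_pos: [0.5012, 0.1821, 0.1355]
ee_rot: [[-0.964, 0.266, -0.0], [0.266, 0.964, 0.001], [0.0, 0.001, -1.0]]
wrist_force: [-0.6, -0.9, -4.3]
opening: 0.0554
grip_force: 39.9
```

Call:
{"op": "jog_arm", "data": {
  "deltas": "0.06 0.19 0 0 0 0; 0.13 0.38 0 0 0 0; 0.19 0.57 0 0 0 0; 0.26 0.76 0 0 0 0"
}}

```text
time: 20.35
ee_pos: [0.4961, 0.2622, 0.1354]
ee_rot: [[-0.964, 0.266, -0.001], [0.266, 0.964, 0.0], [0.001, 0.0, -1.0]]
wrist_force: [-0.3, 0.8, -3.2]
opening: 0.0555
grip_force: 39.9
```

Call:
{"op": "jog_arm", "data": {
  "deltas": "0.06 0.18 0 0 0 0; 0.12 0.35 0 0 0 0; 0.18 0.52 0 0 0 0; 0.22 0.64 0 0 0 0; 0.25 0.72 0 0 0 0; 0.26 0.75 0 0 0 0; 0.26 0.75 0 0 0 0; 0.26 0.75 0 0 0 0; 0.26 0.75 0 0 0 0; 0.26 0.75 0 0 0 0"
}}

```text
time: 21.35
ee_pos: [0.4924, 0.3383, 0.1357]
ee_rot: [[-0.963, 0.269, 0.0], [0.269, 0.963, -0.0], [-0.0, -0.0, -1.0]]
wrist_force: [-0.4, 0.5, -3.1]
opening: 0.0555
grip_force: 39.9
```

```bash
python3 o.py; python3 - <<'E'
from h import *
c=capture("side"); cv2.imwrite("pics/c4.png",cv2.resize(c["image"][120:300,140:380],(800,600),interpolation=cv2.INTER_CUBIC))
for q in ("notebook","lock","beaker","stopper","tube"):
    for r in look_for(q,c)[:3]: print(q,np.round(r["at"],3),round(r["confidence"],2))
a=np.load("avg.npz")["a"]; T=capture("top"); hsv=cv2.cvtColor(np.uint8(a),cv2.COLOR_BGR2HSV)
m=((hsv[...,0]>60)&(hsv[...,0]<95)&(hsv[...,1]>60)).astype(np.uint8); m[:, :165]=0;m[:,245:]=0; m[:185]=0; m[265:]=0
m=cv2.morphologyEx(m,cv2.MORPH_OPEN,np.ones((3,3)))
r=cv2.minAreaRect(np.argwhere(m)[:,::-1].astype(np.float32)); P=np.array([ray(T,p,.014) for p in cv2.boxPoints(r)]); print(P.round(3),P.mean(0))
E
```

```text
21.35 [0.49235576 0.3383208  0.13574363] 1.2988479016591827 0.05550208045493186 39.94338870048523 [-0.39  0.51 -3.09] [-0.016  0.033  0.003]
notebook [0.499 0.325 0.008] 0.94
lock [0.434 0.484 0.02 ] 0.9
lock [ 0.434 -0.157  0.024] 0.76
lock [0.474 0.321 0.137] 0.51
beaker [0.591 0.169 0.047] 0.57
tube [ 0.424 -0.275  0.039] 0.88
[[1.182 1.009 0.014]
 [1.182 1.009 0.014]
 [1.182 1.009 0.014]
 [1.182 1.009 0.014]] [1.18152002 1.00928248 0.014     ]
```

View pics/c4.png

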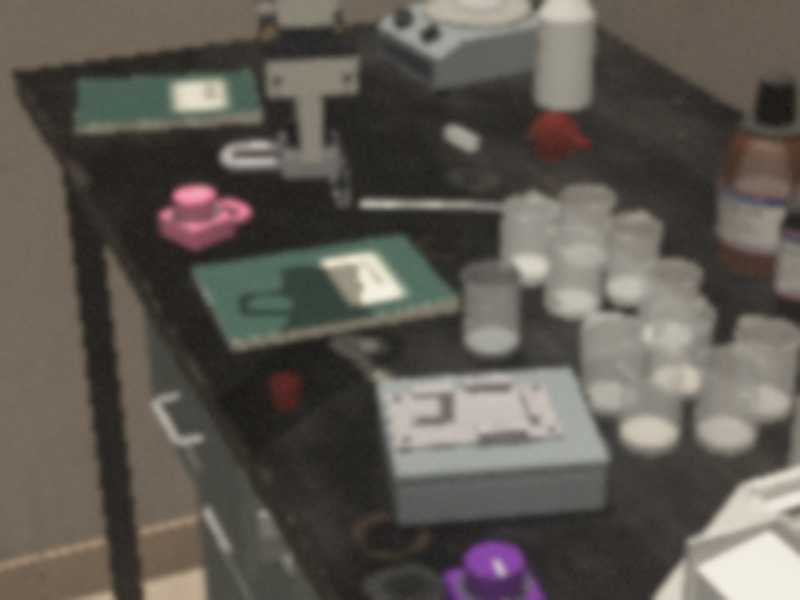

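The lock, at (300,160), is held level with the shackle out, and its shadow falls on the middle of the notebook at (325,290). The bystanders are in place, so I'll hand in.

```bash
python3 -c "
from plant import *
print(close_job())"
```

```text
the job is handed in; nothing more can be done
None
```

The padlock is open and off the staple, and was handed in at about 21 s held level, dial up, about 11 cm above the middle of the notebook nearer the safe, with the beaker and stopper still in place in the last picture and the tube where it was first found; the hand-in call returned no verdict.

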